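Gauge a chair dowel by trying the bushes

ROBOT

A 7-joint arm with a two-finger parallel gripper is mounted at the origin on the work surface. World frame = base frame: x ahead of the robot, y to its left, z up, the work surface at z = 0. Lengths are in m, angles in rad, forces in N, time in s.
With the tool pointing down it reaches from about 0.425 to 0.95 m from the base axis. Payload 16.7 kg.
Tool frame: the origin (TCP) lies at the very end of the fingers, on their centre line; the grasp point (between the pads) lies 19 mm behind it (grip_point_offset is the distance from the TCP to the grasp point, in m); z points along the fingers, y is the line along which they close (so a half turn about z gives the same grasp; the last joint's range is limited). The gripper opens to 94 mm and grips with 3 to 60 N. Pads are 16 mm wide; open, the fingers measure 119 mm over their backs; the gripper's body (75 mm by 177 mm) begins 78 mm behind the grasp point.
Start: joints at [-1.464, 0.426, 0.074, 1.606, -0.034, 1.111, -0.067], TCP at [0.171, 0.653, 0.205] pointing down, gripper open.
Joint ranges: [-2.85, 2.85], [-0.5, 2.14], [-1.23, 1.37], [0.21, 2.46], [-1.02, 4.16], [0.16, 2.05], [-2.73, 2.73]. Speed limits (rad/s): [1.89, 1.89, 2.39, 2.39, 3.01, 3.01, 3.01].

INTERFACE

Orientations are given as a 3x3 rotation matrix whose columns are the frame's x, y, z axes.
In Python, from rig import * gives the robot as it stands. The module is installed in compiled form; this text tells all that it offers.
- The arm moves only by the tool step_arm, never from a script. Its argument "increments" is a list that holds one entry, the list of rows, each a list of 7 numbers: the shift along the tool's x, y, z in units of 40 mm (1.0 is 40 mm), then the turn, a rotation vector about the tool's x, y, z in units of 10 degrees (1.0 is 10 degrees), then the opening, from 0 (shut) to 1 (fully open). A call has exactly 8 rows; each row is the pose to reach, as a shift and turn from the pose commanded when the call began, along the tool's axes at that moment; what a row does not reach only later rows make up. A row lasts 1/8 s, in which the tool goes at most 62.5 mm and 10.7 degrees, less where a joint would pass 70% of its speed; a pose out of reach is approached as far as the arm can. A call with a gripper value outside its range is refused whole. The fingers move at their own pace and stop on an object; "newtons" is the grip in N (left out, the last holds). Time passes only in rows, so rows that repeat a pose let the fingers close, or fill a call up. It gives the time, the measured TCP pose, the force, the opening and the grip force at its end, in the units of the state.
- get_state(): the state, without advancing time (a new reading comes with each control period).
- camera(name): name is "side" or "top" or "wrist"; returns (picture, depth): 480x640x3 uint8, red, green, blue; 480x640 float32, m along the optical axis (not along the pixel's ray), 0 where there is no reading.
- camera_info(name): a dict with "fovy" (degrees; the focal length in pixels is half the picture's height over the tangent of half this angle, whatever the lens; pixels are square), "cx", "cy" (the principal point, pixels), "distortion" ([k1, k2, p1, p2, k3] as OpenCV has them; the pictures are not rectified), "R" (3x3) and "t" (3): a world point X has camera coordinates R X + t. Camera axes: x right, y down, z forward; pixel columns grow to the right and rows downward; lengths in m; the calibration is good to about 2 mm. A picture is of the moment at which its call begins: read the wrist's pose just before it. camera_info takes no time and is no camera call; for the wrist camera it gives the pose at the moment of the call.
- job_done(): hands the job in; it is judged then, once.
Trained networks look in the newest picture that a camera, given by its name, has taken for a name from the list of things; names that differ only in an ending like _2 or _b are one class to them, and where a whole thing is asked for, a point or a joint stands for the part that bears it (a point fixed in the world has none). Each returns a list of dicts, best first, with "p" (0 to 1); they miss things now and then, are a little off and sometimes report something else, mostly with a low value. They report only what shows in the picture. A call takes as long as a camera call. They do not tell look-alikes from the thing itself.
- search_frame(camera, target): "at" ([x, y, z] in m, in the coordinates of the camera as it stood for that picture, good to about 4 mm: the middle of the surface that is visible of it).
- landmark_of(camera, target): "at" ([x, y, z] in m, in the coordinates of the camera as it stood for that picture, good to about 4 mm: a listed point, or the origin of a listed thing).
The state is a dict: "clock": time; "q": joint angles; "qd": joint speeds; "tau": joint torques, N m; "tcp_pos": TCP position; "tool_rot": TCP orientation; "ft_force": force on the tool from outside, world axes, zero at the start; "torque": the same for the moment, N m; "width": finger opening in m; "grip_force": force on a finger pad.
Only numpy, scipy, OpenCV 4.12 (cv2) and the standard library are available. Lean on these libraries where they do the work, as an engineer would, in place of code of your own. Each camera call takes 0.05 s, during which the arm holds its last target. There are 200 camera calls.

TASK

Find out which hole of the dowel gauge the pale beech chair dowel goes through: take it from the stand and try it upright in the holes, one after another, until it passes cleanly, then let it drop right through so that it ends up in the felt catch tray under the bridge. Leave the other dowels and everything else on the table where they are.

Things in the scene. Friction and masses are not known exactly. Their poses are not given: they have to be found in the camera images.
- dowel: pale beech dowel, 20 mm diameter, 80 mm long, about 20 g, both ends chamfered 1.5 mm; stands upright in one of the stand's three sockets. Origin at the centre of its lower end, z axis along it, upwards
- dowel_top (a point): centre of the pale dowel's upper end, 80 mm above its origin
- stand: fixed light wooden block 70 x 190 x 35 mm (x, y, z), origin at the centre of its underside; three blind sockets 23 mm wide and 20 mm deep in its top at y = +60, 0, -60 mm, each holding a dowel upright (dowel foot 15 mm above the table, top 95 mm); which dowel stands in which socket varies
- gauge: fixed dowel gauge, origin on the table under the middle of the row of holes, z up. A brass bridge 62 mm wide (x), 22 mm thick, top 132 mm and underside 110 mm above the table, runs along y between two wooden end posts of the same height (y = 102 to 114 mm either side). It carries four dark steel bushes with holes in a row along y, over a catch tray
- tray (a point): centre of the blue felt floor of the gauge's open catch tray, 9 mm above the table. The tray spans 162 mm (x) by 204 mm (y) inside walls that end 34 mm above the table (the -x wall is a panel up to the bridge); three low dividers make a lane under each hole. A dowel let through falls freely into its lane and may stand or lie there
- hole1 (a point): mouth centre of gauge hole 1, on the brass bridge's top surface, 132 mm above the table; the four holes lie in a row along the gauge's y axis, 50 mm apart, hole 1 at +y. All four mouths look alike: 24 mm wide, 8 mm deep, with sharp rims
- hole2 (a point): mouth centre of gauge hole 2, on the brass bridge's top surface, 132 mm above the table; the four holes lie in a row along the gauge's y axis, 50 mm apart, hole 1 at +y. Below its mouth each bush has a 14 mm long land with a sharp edge: 22 mm wide in just one bush, which lets the dowel through, 15 to 17 mm in the other three
- hole3 (a point): mouth centre of gauge hole 3, on the brass bridge's top surface, 132 mm above the table; the four holes lie in a row along the gauge's y axis, 50 mm apart, hole 1 at +y. In a bush too small for it the dowel stops 8 to 9 mm below the bridge's top
- hole4 (a point): mouth centre of gauge hole 4, on the brass bridge's top surface, 132 mm above the table; the four holes lie in a row along the gauge's y axis, 50 mm apart, hole 1 at +y. The bushes were put in in random order: the right one is found only by trying
- dowel_dark: dark walnut dowel of the same size as the pale one, in another socket; to be left there. Origin at the centre of its lower end
- dowel_red: red painted dowel of the same size, in another socket; to be left there. Origin at the centre of its lower end
- bowl: blue bowl, 110 mm wide, 45 mm high, on the steel tray; bystander, origin under its centre
- tumbler: amber tumbler, 72 mm wide, 85 mm high, beyond the work area; bystander, origin under its centre
- glue: white glue bottle, 52 mm wide, 120 mm high, far right; bystander, origin under its centre
- mallet: hammer lying on the table at the right, 260 mm long; bystander, origin under the middle of its handle
Mind the look-alikes: they are no part of the job. Leave any green or pink look-alike of the dowel alone.

How it is judged:
By the outcome, as a careful person would: the job done as asked, in the order asked, and still so for the second after the job is handed in, with the robot touching nothing.
It also fails if it takes over 67 s, if anything falls off the work surface, if the arm or the gripper's body presses on something with over 40 N, if the wrist force passes 120 N, or if a joint passes its speed limit or range.

## Working session

There is one attempt and no reset: what is moved stays moved. The work goes in short steps, Python scripts to look and compute and a tool call to move; the robot and the scene stay as the last step left them, time stands still between calls to the robot, and variables do not carry over. Pictures are saved under pics/ and viewed, at most 10 in all, crops included, and the job is handed in when it is done.

Besides the shell and the picture viewer there is one more tool, called after "Request:" as name([rows], argument=value, ...), one row to a line, values as JSON. step_arm: Moves the arm, as the interface text tells. Its arguments: {"type":"object","properties":{"increments":{"type":"array"},"newtons":{"type":"number"}},"required":["increments"]}

```bash
mkdir -p pics; cat > h.py <<'E'
from rig import *
import numpy as np, cv2
def world(ci,p): return np.array(ci["R"]).T@(np.array(p)-np.array(ci["t"]))
def pix(ci,X):
    f=240/np.tan(np.radians(ci["fovy"])/2)
    K=np.array([[f,0,ci["cx"]],[0,f,ci["cy"]],[0,0,1]])
    r,_=cv2.Rodrigues(np.array(ci["R"]))
    return cv2.projectPoints(np.array(X,float).reshape(-1,1,3),r,np.array(ci["t"],float),K,np.array(ci["distortion"],float))[0].reshape(-1,2)
def unproj(ci,u,v,d):
    f=240/np.tan(np.radians(ci["fovy"])/2)
    K=np.array([[f,0,ci["cx"]],[0,f,ci["cy"]],[0,0,1]])
    n=cv2.undistortPoints(np.array([[[u,v]]],float),K,np.array(ci["distortion"],float))[0,0]
    return world(ci,[n[0]*d,n[1]*d,d])
def ray(ci,u,v,z):
    a=unproj(ci,u,v,0.0); b=unproj(ci,u,v,1.0); return a+(b-a)*(z-a[2])/(b[2]-a[2])
E
python3 - <<'E'
from h import *
np.set_printoptions(precision=4,suppress=True)
for c in ("top","side"):
    im,d=camera(c); cv2.imwrite(f"pics/{c}0.png",im[:,:,::-1]); np.save(f"{c}d.npy",d)
    ci=camera_info(c)
    print(c,ci["fovy"],world(ci,[0,0,0]))
    for t in ("dowel","dowel_top","stand","gauge","hole1","hole4","tray"):
        for r in landmark_of(c,t)[:4]:
            X=world(ci,r["at"]); print(t,round(r["p"],2),X,pix(ci,X)[0].round())
s=get_state();print(s["clock"],s["tcp_pos"],s["tool_rot"],s["width"])
E
```

```text
top 56.88608838243634 [0.5232 0.0143 1.1724]
dowel 0.68 [ 0.6209  0.3392 -0.001 ] [202. 240.]
dowel 0.54 [0.5435 0.328  0.0133] [204. 269.]
dowel 0.52 [0.4528 0.3996 0.003 ] [178. 303.]
dowel 0.51 [ 0.4423  0.3067 -0.0021] [214. 307.]
dowel_top 0.67 [0.4429 0.3056 0.0817] [206. 309.]
dowel_top 0.67 [0.4583 0.4026 0.0797] [167. 303.]
dowel_top 0.61 [0.6327 0.2833 0.0812] [215. 232.]
dowel_top 0.52 [0.6241 0.3339 0.0827] [194. 236.]
stand 0.93 [ 0.5377  0.2692 -0.0016] [228. 270.]
stand 0.23 [ 0.703  -0.3874  0.0017] [474. 204.]
gauge 0.57 [ 0.5329 -0.1264  0.0008] [377. 270.]
hole1 0.81 [ 0.5353 -0.1028  0.1338] [374. 268.]
hole1 0.72 [ 0.5369 -0.2041  0.1294] [417. 267.]
hole1 0.71 [ 0.5346 -0.0524  0.1324] [352. 269.]
hole1 0.71 [ 0.5369 -0.1521  0.1331] [395. 267.]
hole4 0.81 [ 0.5353 -0.1028  0.1338] [374. 268.]
hole4 0.72 [ 0.5369 -0.2041  0.1294] [417. 267.]
hole4 0.71 [ 0.5346 -0.0524  0.1324] [352. 269.]
hole4 0.71 [ 0.5369 -0.1521  0.1331] [395. 267.]
tray 0.58 [ 0.5882 -0.1236  0.0042] [376. 249.]
side 46.08386607178031 [0.127  1.003  0.8803]
dowel 0.66 [0.4544 0.4003 0.0018
[... 314 characters left out ...]
2 [0.4411 0.3113 0.0795] [327. 355.]
stand 0.58 [ 0.5346  0.2702 -0.0015] [294. 354.]
gauge 0.56 [ 0.538  -0.1271  0.005 ] [365. 252.]
hole1 0.9 [ 0.5364 -0.1519  0.1355] [372. 205.]
hole1 0.81 [ 0.5383 -0.1007  0.1287] [364. 217.]
hole1 0.71 [ 0.5372 -0.1997  0.1314] [379. 198.]
hole1 0.59 [ 0.5362 -0.0433  0.1331] [355. 227.]
hole4 0.9 [ 0.5364 -0.1519  0.1355] [372. 205.]
hole4 0.81 [ 0.5383 -0.1007  0.1287] [364. 217.]
hole4 0.71 [ 0.5372 -0.1997  0.1314] [379. 198.]
hole4 0.59 [ 0.5362 -0.0433  0.1331] [355. 227.]
tray 0.74 [ 0.5829 -0.1226  0.0101] [349. 247.]
0.8 [0.1715 0.6528 0.2055] [[-0.9672  0.2541 -0.    ]
 [ 0.2541  0.9672  0.    ]
 [ 0.     -0.     -1.    ]] 0.0941100050676926
```

View pics/top0.png

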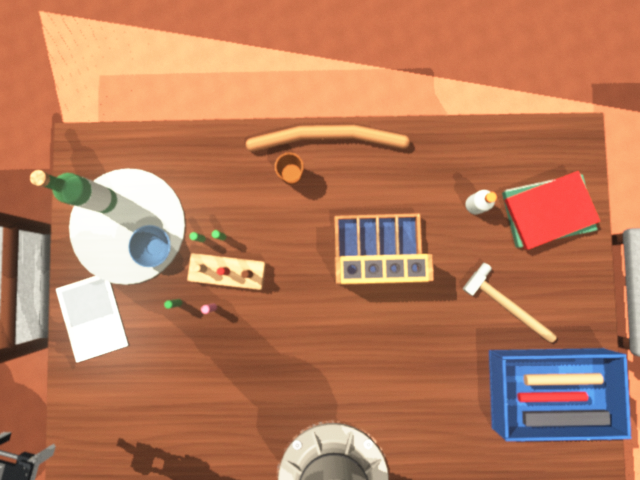

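View pics/side0.png

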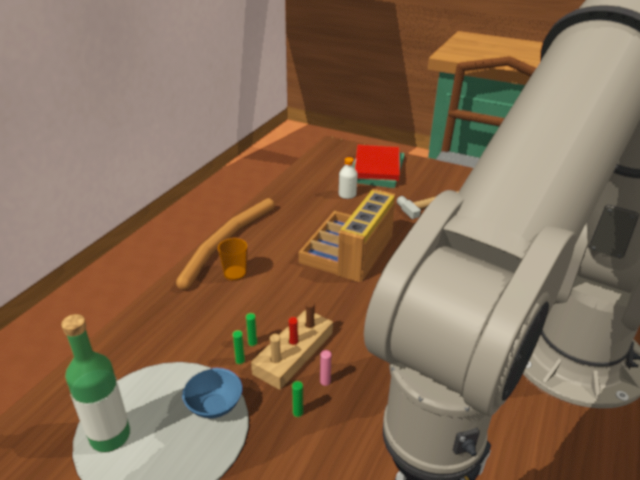

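Candidates (top view): pale dowel in the stand (203,268); red (222,271) and dark (247,273) in the stand; green look-alikes (195,236), (216,234), (170,303); pink (208,309). I choose (203,268), the pale one in the +y socket, and will check it in a crop.

```bash
python3 - <<'E'
import cv2
a=cv2.imread("pics/top0.png")[220:320,150:280]; b=cv2.imread("pics/side0.png")[295:425,220:350]
a=cv2.resize(a,(390,300),interpolation=cv2.INTER_CUBIC); b=cv2.resize(b,(390,390),interpolation=cv2.INTER_CUBIC)
cv2.imwrite("pics/crop0.png",cv2.hconcat([cv2.copyMakeBorder(a,0,90,0,0,0),b]))
from h import *
ci=camera_info("top")
# stand ends / bridge check at pixels, known heights
for n,u,v,z in (("pale top",203,268,.095),("red",222,271,.095),("dark",247,273,.095)): print(n,ray(ci,u,v,z).round(4))
print(camera_info("wrist")["R"],world(camera_info("wrist"),[0,0,0]))
E
```

```text
pale top [0.5434 0.309  0.095 ]
red [0.5354 0.2625 0.095 ]
dark [0.5295 0.2015 0.095 ]
[[ 2.53438948e-01  9.67351026e-01  8.32015060e-04]
 [ 9.26570589e-01 -2.43001689e-01  2.87083824e-01]
 [ 2.77913012e-01 -7.19873016e-02 -9.57905103e-01]] [0.09131358 0.67464713 0.38404187]
```

View pics/crop0.png

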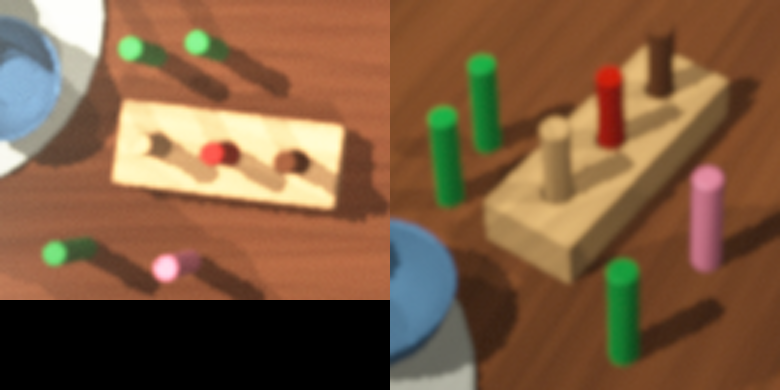

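The crop confirms it: the pale dowel is in the +y socket, red in the middle, walnut at −y. Next I move above it for a close look, with the fingers closing across the stand.

Request:
step_arm([
  [[-1.38,-0.68,0,0,0,1.0,0.55],[-2.76,-1.36,0,0,0,2.0,0.55],[-4.13,-2.03,0,0,0,3.0,0.55],[-5.5,-2.7,0,0,0,4.0,0.55],[-6.9,-3.4,0,0,0,5.05,0.55],[-8.3,-4.1,0,0,0,6.1,0.55],[-9.7,-4.8,0,0,0,7.15,0.55],[-11.02,-5.42,0,0,0,8.15,0.55]],
], newtons=20)

```text
clock: 1.8
tcp_pos: [0.5442, 0.3296, 0.2058]
tool_rot: [[0.114, 0.993, 0.0], [0.993, -0.114, 0.0], [0.0, 0.0, -1.0]]
ft_force: [0.5, 0.6, -0.4]
width: 0.0517
grip_force: 0.0
```

```bash
cat > look.py <<'E'
from h import *
import sys
np.set_printoptions(precision=4,suppress=True)
name=sys.argv[1]
ci=camera_info("wrist"); im,d=camera("wrist"); cv2.imwrite(f"pics/{name}.png",im[:,:,::-1]); np.savez(name+".npz",d=d,**{k:np.array(v) for k,v in ci.items()})
s=get_state(); print(s["clock"],s["tcp_pos"],s["tool_rot"].tolist() if hasattr(s["tool_rot"],'tolist') else s["tool_rot"],s["q"],s["width"],s["grip_force"],s["ft_force"])
for t in sys.argv[2:]:
    for r in landmark_of("wrist",t)[:5]:
        X=world(ci,r["at"]); print(t,round(r["p"],2),X,pix(ci,X)[0].round())
E
python3 look.py w1 dowel_top stand
```

```text
1.85 [0.5497 0.3228 0.2062] [[0.13072445719118864, 0.9914130685743049, 0.0033531704624000145], [0.9914174936832821, -0.13071818426397913, -0.002027195473409825], [-0.0015714677305206323, 0.0035893958836072863, -0.9999923233337158]] [-1.023   0.3965  0.5144  1.7175 -0.2129  1.0822 -0.5728] 0.0517710401075509 0.0 [ 1.3081 -7.7152 -0.9758]
dowel_top 0.95 [0.456  0.399  0.0767] [206. 162.]
dowel_top 0.78 [0.5428 0.3293 0.093 ] [321. 237.]
dowel_top 0.66 [0.6261 0.3425 0.0778] [417. 206.]
dowel_top 0.6 [0.6306 0.2826 0.081 ] [425. 273.]
dowel_top 0.56 [0.445  0.3097 0.0748] [215. 264.]
stand 0.63 [ 0.5374  0.2679 -0.0012] [323. 267.]
```

View pics/w1.png

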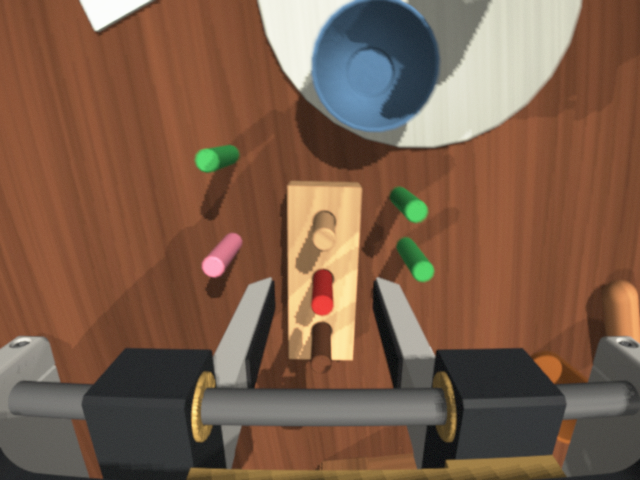

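The wrist view shows the pale dowel top at about (324,237), red at (322,300) and dark at (322,355) in the stand. Green look-alikes are at (207,160), (415,211) and (425,271), pink at (214,265). The finger gaps are clear of all of them.

Request:
step_arm([
  [[0,0,0.5,0,0,0,0.55],[0,0,1.0,0,0,0,0.55],[0,0,1.5,0,0,0,0.55],[0,0,1.9,0,0,0,0.55],[0,0,2.1,0,0,0,0.55],[0,0,2.1,0,0,0,0.55],[0,0,2.1,0,0,0,0.55],[0,0,2.1,0,0,0,0.55]],
])

```text
clock: 2.95
tcp_pos: [0.543, 0.3314, 0.1221]
tool_rot: [[0.108, 0.994, 0.001], [0.994, -0.108, 0.001], [0.001, 0.001, -1.0]]
ft_force: [0.1, 0.1, 0.2]
width: 0.0518
grip_force: 0.0
```

```bash
python3 look.py w2 dowel_top dowel
```

```text
3.0 [0.543  0.3313 0.122 ] [[0.10830357515912654, 0.9941176958553997, 0.0005851451978020283], [0.9941176675957529, -0.10830390836394459, 0.0005713204655232096], [0.0006313332966633709, 0.0005198271302659523, -0.9999996655989558]] [-1.0004  0.481   0.4695  1.7946 -0.2649  0.9277 -0.5252] 0.051710314073680166 0.0 [ 1.0157 -0.3595  0.534 ]
dowel_top 0.97 [0.4458 0.3102 0.0769] [182. 309.]
dowel_top 0.83 [0.6303 0.2827 0.0821] [459. 323.]
dowel_top 0.82 [0.542  0.3305 0.0922] [320. 276.]
dowel_top 0.76 [0.4571 0.4019 0.0804] [166. 172.]
dowel_top 0.68 [0.6237 0.3422 0.0774] [447. 237.]
dowel 0.95 [ 0.6209  0.3384 -0.0057] [412. 214.]
dowel 0.95 [0.4414 0.3092 0.001 ] [209. 270.]
dowel 0.93 [0.5413 0.3286 0.0112] [320. 241.]
dowel 0.77 [0.4569 0.4043 0.0002] [205. 158.]
dowel 0.66 [ 0.6263  0.2834 -0.0048] [421. 274.]
```

View pics/w2.png

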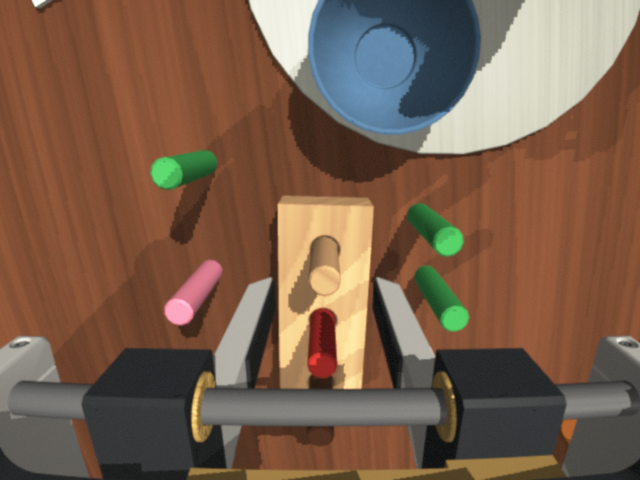

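Pale dowel top at (324,279), centred between the fingertips (272..375, middle 323). Red is at (322,360), clear behind.

```bash
python3 - <<'E'
from h import *
z=np.load("w2.npz"); ci={k:z[k] for k in z.files}; ci["fovy"]=float(ci["fovy"]);ci["cx"]=float(ci["cx"]);ci["cy"]=float(ci["cy"])
print(ray(ci,324,279,.095), z["d"][279,324], unproj(ci,324,279,float(z["d"][279,324])))
im=cv2.imread("pics/w2.png").astype(int)
m=(abs(im-im[279,324]).sum(2)<40).astype(np.uint8)
_,mm=cv2.threshold(((abs(z["d"]-z["d"][279,324])<.006)).astype(np.uint8),0,1,0)
n,l,s,c=cv2.connectedComponentsWithStats(mm&1); k=l[279,324]; print(s[k],c[k], ray(ci,*c[k],.095))
E
```

```text
[0.54429461 0.32955024 0.095     ] 0.22374721 [0.54421472 0.3287777  0.0931456 ]
[308 261  33  35 890] [324.20898876 278.54494382] [0.54445051 0.32982908 0.095     ]
```

Request:
step_arm([
  [[-0.04,0.02,0.4,0,0,0,0.55],[-0.04,0.02,0.8,0,0,0,0.55],[-0.04,0.02,1.2,0,0,0,0.55],[-0.04,0.02,1.5,0,0,0,0.55],[-0.04,0.02,1.5,0,0,0,0.55],[-0.04,0.02,1.5,0,0,0,0.3],[-0.04,0.02,1.5,0,0,0,0.1],[-0.04,0.02,1.5,0,0,0,0.1]],
], newtons=15)

```text
clock: 4.1
tcp_pos: [0.5435, 0.3296, 0.0619]
tool_rot: [[0.108, 0.994, 0.0], [0.994, -0.108, 0.0], [0.0, 0.0, -1.0]]
ft_force: [-0.0, 0.3, 0.5]
width: 0.0251
grip_force: 0.0
```

Request:
step_arm([
  [[0,0,0,0,0,0,0.1],[0,0,0,0,0,0,0.1],[0,0,-0.3,0,0,0,0.1],[0,0,-0.8,0,0,0,0.1],[0,0,-1.6,0,0,0,0.1],[0,0,-2.6,0,0,0,0.1],[0,0,-3.4,0,0,0,0.1],[0,0,-3.9,0,0,0,0.1]],
])

```text
clock: 5.1
tcp_pos: [0.5438, 0.3296, 0.2203]
tool_rot: [[0.108, 0.994, 0.002], [0.994, -0.108, 0.002], [0.002, 0.002, -1.0]]
ft_force: [0.1, 0.1, -0.5]
width: 0.0197
grip_force: 15.0
```

The dowel is held (19.7 mm, 15 N). Now I go over the bridge to just past hole 4, where the wrist camera sees all the holes unobstructed.

Request:
step_arm([
  [[-0.7,0.07,0,0,0,-0.1,0.1],[-2.0,0.19,0,0,0,-0.2,0.1],[-3.4,0.33,0,0,0,-0.3,0.1],[-4.8,0.47,0,0,0,-0.4,0.1],[-6.2,0.6,0,0,0,-0.5,0.1],[-7.6,0.74,0,0,0,-0.62,0.1],[-9.0,0.87,0,0,0,-0.62,0.1],[-10.4,1.01,0,0,0,-0.62,0.1]],
])

```text
clock: 6.1
tcp_pos: [0.538, -0.0901, 0.218]
tool_rot: [[0.0, 1.0, 0.0], [1.0, -0.0, 0.0], [0.0, 0.0, -1.0]]
ft_force: [1.0, 0.8, 0.3]
width: 0.0197
grip_force: 15.0
```

Request:
step_arm([
  [[-1.3,0,0,0,0,0,0.1],[-2.4,0,0,0,0,0,0.1],[-3.3,0,0,0,0,0,0.1],[-3.8,0,0,0,0,0,0.1],[-4.0,0,0,0,0,0,0.1],[-4.0,0,0,0,0,0,0.1],[-4.0,0,0,0,0,0,0.1],[-4.0,0,0,0,0,0,0.1]],
])

```text
clock: 7.1
tcp_pos: [0.5386, -0.2475, 0.2175]
tool_rot: [[-0.001, 1.0, 0.0], [1.0, 0.001, 0.0], [0.0, 0.0, -1.0]]
ft_force: [0.4, -0.2, -0.7]
width: 0.0197
grip_force: 15.0
```

```bash
python3 look.py w3 hole1 gauge dowel_top dowel
```

```text
7.15 [ 0.5386 -0.2477  0.2175] [[-0.0007654310388365244, 0.9999997017048485, 0.00010346757320589264], [0.999999677254461, 0.0007654057509238495, 0.00024422327940197645], [0.0002441440118758106, 0.00010365447589057573, -0.999999964824725]] [-0.2459  0.3398  0.7209  1.8134 -0.2521  1.0821  0.567 ] 0.019631407899110564 14.999884217977524 [ 0.2149 -0.1546  0.1625]
hole1 0.76 [ 0.5396 -0.202   0.1309] [323. 186.]
hole1 0.75 [ 0.5355 -0.0978  0.1326] [317.  26.]
hole1 0.58 [ 0.5365 -0.1514  0.1303] [319. 112.]
gauge 0.61 [ 0.5356 -0.1259 -0.0014] [319.  92.]
dowel_top 0.81 [ 0.5385 -0.2475  0.2504] [320. 328.]
dowel_top 0.71 [ 0.5356 -0.1489  0.1309] [318. 108.]
dowel 0.73 [ 0.54   -0.2474  0.1724] [324. 265.]
```

View pics/w3.png

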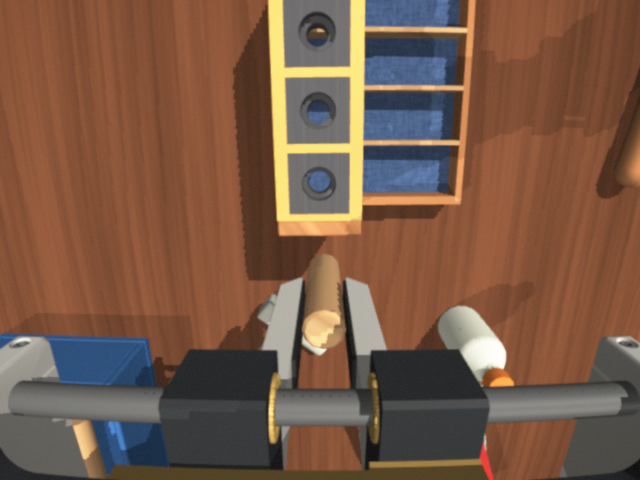

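The view shows hole 4 at (319,182), hole 3 at (318,110) and hole 2 at (317,31). The dowel is held upright with its top at (324,329).

```bash
python3 - <<'E'
from h import *
z=np.load("w3.npz"); ci={k:z[k] for k in z.files}
for k in("fovy","cx","cy"): ci[k]=float(ci[k])
im=cv2.imread("pics/w3.png"); g=cv2.cvtColor(im,cv2.COLOR_BGR2GRAY)
P=[]
for u,v in((319,182),(318,110),(317,31)):
    # intensity edge search radially: dark mouth ring against grey bush
    a=np.linspace(0,2*np.pi,72,endpoint=False); pts=[]
    for t in a:
        r=np.arange(11,25,.25)
        s=cv2.remap(cv2.GaussianBlur(g,(3,3),0),(u+r*np.cos(t)).astype(np.float32)[None],(v+r*np.sin(t)).astype(np.float32)[None],cv2.INTER_LINEAR)[0].astype(float)
        dg=np.diff(s); k=dg.argmax()
        if dg[k]>2: pts.append((u+r[k]*np.cos(t),v+r[k]*np.sin(t)))
    w=np.array([ray(ci,x,y,.132)[:2] for x,y in pts])
    from scipy.optimize import least_squares
    f=least_squares(lambda p:np.hypot(w[:,0]-p[0],w[:,1]-p[1])-p[2],[*w.mean(0),.012],loss="soft_l1",f_scale=.0005)
    print(len(pts),f.x.round(4),np.std(f.fun).round(4)); P.append(f.x)
print("dtop",ray(ci,324,329,.2505))
# dowel sides: brown between fingers
for row in (265,280,300,320,335): print(row,im[row,296:352:4].tolist()[::1] if row==280 else "")
d=z["d"]; print(d[329,324],unproj(ci,324,329,float(d[329,324])))
print([ (r,[round(float(d[r,c]),3) for c in range(296,352,6)]) for r in (265,280,300,329)])
E
```

```text
69 [ 0.5361 -0.2001  0.0116] 0.0017
46 [ 0.537  -0.1495  0.0107] 0.0012
72 [ 0.5363 -0.0989  0.0102] 0.0011
dtop [ 0.54006746 -0.24809735  0.2505    ]
265 
280 [[162, 171, 175], [167, 178, 181], [47, 66, 105], [58, 82, 108], [65, 91, 118], [71, 104, 134], [84, 122, 158], [92, 134, 174], [99, 142, 185], [104, 149, 192], [102, 148, 191], [77, 112, 156], [51, 66, 100], [169, 178, 182]]
300 
320 
335 
0.16325964 [ 0.54006612 -0.24778831  0.25102906]
[(265, [0.422, 0.423, 0.422, 0.222, 0.22, 0.218, 0.221, 0.423, 0.423, 0.423]), (280, [0.19, 0.429, 0.208, 0.199, 0.198, 0.196, 0.199, 0.208, 0.43, 0.19]), (300, [0.168, 0.172, 0.182, 0.175, 0.174, 0.174, 0.176, 0.181, 0.178, 0.168]), (329, [0.146, 0.166, 0.164, 0.165, 0.163, 0.165, 0.164, 0.165, 0.165, 0.145])]
```

Request:
step_arm([
  [[0.4,-0.03,0,0,0,0,0.1],[0.8,-0.06,0.1,0,0,0,0.1],[1.1,-0.08,0.3,0,0,0,0.1],[1.19,-0.08,0.5,0,0,0,0.1],[1.19,-0.08,0.7,0,0,0,0.1],[1.19,-0.08,0.75,0,0,0,0.1],[1.19,-0.08,0.75,0,0,0,0.1],[1.19,-0.08,0.75,0,0,0,0.1]],
])

```text
clock: 8.35
tcp_pos: [0.5353, -0.2012, 0.1877]
tool_rot: [[0.001, 1.0, 0.0], [1.0, -0.001, -0.0], [-0.0, 0.0, -1.0]]
ft_force: [-0.0, 0.7, -0.9]
width: 0.0196
grip_force: 15.0
```

```bash
python3 look.py w4 hole1; python3 -c "
import cv2
a=cv2.imread('pics/w4.png')[120:370,200:450]; cv2.imwrite('pics/w4c.png',cv2.resize(a,(600,600),interpolation=cv2.INTER_CUBIC))"
```

```text
8.4 [ 0.5353 -0.2012  0.1877] [[0.0007304561726317211, 0.9999996863842019, 0.00030604783618708403], [0.9999997193590923, -0.0007304051774965055, -0.0001667033705266155], [-0.00016647977932175397, 0.0003061695198034815, -0.9999999392723523]] [-0.3186  0.3305  0.7035  1.891  -0.2507  1.0087  0.4924] 0.020015531423511868 14.999875724315643 [0.1312 0.1339 0.984 ]
hole1 0.9 [ 0.537  -0.1519  0.1322] [324. 187.]
hole1 0.76 [ 0.5336 -0.0989  0.1288] [319.  99.]
hole1 0.57 [ 0.5323 -0.0509  0.1348] [316.  10.]
hole1 0.57 [ 0.5334 -0.2055  0.1305] [319. 265.]
hole1 0.25 [ 0.5341 -0.2034  0.22  ] [318. 331.]
```

View pics/w4c.png

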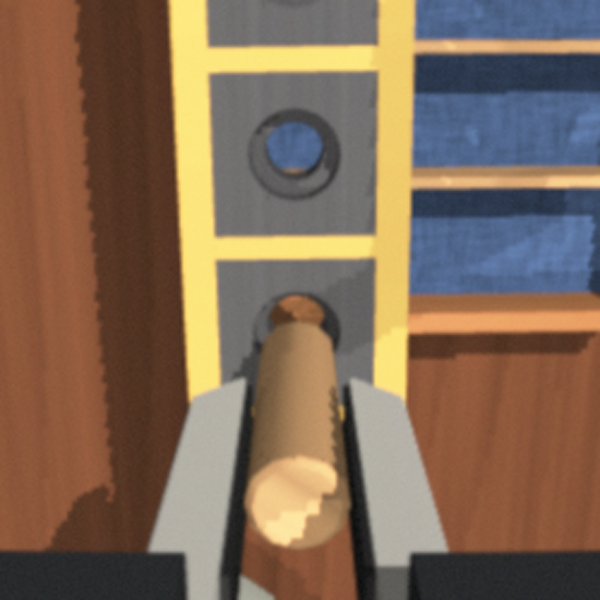

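In the crop the mouth of hole 4 spans 254 to 341 and the dowel foot 262 to 336, so x is aligned within about 0.5 mm. The foot edge is at row 322 and the far rim at row 292, which I check for y.

```bash
python3 - <<'E'
from h import *
z=np.load("w4.npz"); ci={k:z[k] for k in z.files}
for k in("fovy","cx","cy"): ci[k]=float(ci[k])
f=lambda u,v:(200+u/2.4,120+v/2.4)
for n,u,v,h in(("h4 far rim",297,292,.132),("h4 left",254,330,.132),("h4 right",341,330,.132),("h3 far",294,108,.132),("h3 near",294,200,.132),("h3 left",248,155,.132),("h3 right",340,155,.132),("foot far(chamf)",299,322,.1422),("foot low",299,322,.1407),("top far",297,457,.2207),("top near",297,548,.2192),("top l",246,500,.2195),("top r",350,500,.2195)):
    print(n,ray(ci,*f(u,v),h).round(4))
E
```

```text
h4 far rim [ 0.5367 -0.1884  0.132 ]
h4 left [ 0.5247 -0.1995  0.132 ]
h4 right [ 0.549  -0.1995  0.132 ]
h3 far [ 0.5359 -0.1384  0.132 ]
h3 near [ 0.5359 -0.1627  0.132 ]
h3 left [ 0.5238 -0.1506  0.132 ]
h3 right [ 0.548  -0.1506  0.132 ]
foot far(chamf) [ 0.5372 -0.1936  0.1422]
foot low [ 0.5372 -0.1942  0.1407]
top far [ 0.5366 -0.1926  0.2207]
top near [ 0.5366 -0.2127  0.2192]
top l [ 0.5271 -0.2022  0.2195]
top r [ 0.5465 -0.2022  0.2195]
```

Request:
step_arm([
  [[0.055,0,0,0,0,0,0.1],[0.055,0,0.1,0,0,0,0.1],[0.055,0,0.2,0,0,0,0.1],[0.055,0,0.28,0,0,0,0.1],[0.055,0,0.36,0,0,0,0.1],[0.055,0,0.44,0,0,0,0.1],[0.055,0,0.5,0,0,0,0.1],[0.055,0,0.5,0,0,0,0.1]],
])

```text
clock: 9.45
tcp_pos: [0.5355, -0.1991, 0.1682]
tool_rot: [[0.001, 1.0, 0.001], [1.0, -0.001, -0.0], [-0.0, 0.001, -1.0]]
ft_force: [-3.1, 1.3, 13.3]
width: 0.02
grip_force: 15.0
```

Request:
step_arm([
  [[0,0,0.02,0,0,0,0.1],[0,0,0.04,0,0,0,0.1],[0,0,0.06,0,0,0,0.1],[0,0,0.06,0,0,0,0.1],[0,0,0.06,0,0,0,0.1],[0,0,0.06,0,0,0,0.1],[0,0,0.06,0,0,0,0.1],[0,0,0.06,0,0,0,0.1]],
])

```text
clock: 10.45
tcp_pos: [0.5357, -0.1994, 0.1664]
tool_rot: [[0.001, 1.0, 0.001], [1.0, -0.001, -0.0], [-0.0, 0.001, -1.0]]
ft_force: [-5.7, 0.8, 21.3]
width: 0.0198
grip_force: 15.1
```

```bash
cat > dz.py <<'E'
from h import *
s=get_state(); ci=camera_info("wrist"); im,d=camera("wrist"); cv2.imwrite("pics/last.png",im[:,:,::-1])
print(s["clock"],s["tcp_pos"].round(4),s["ft_force"].round(1),s["width"])
# points between pads: dowel upper end = highest cluster near tcp axis
t=s["tcp_pos"]; out=[]
for v in range(280,360,2):
    for u in range(296,352,2):
        if d[v,u]>0:
            X=unproj(ci,u,v,float(d[v,u]))
            if abs(X[0]-1.5e-3-t[0])<.007 and abs(X[1]-t[1])<.007: out.append(X)
o=np.array(out); print(len(o),"top above tcp",(np.median(o[:,2])-t[2]).round(4),o.mean(0).round(4))
E
python3 dz.py
```

```text
10.45 [ 0.5357 -0.1994  0.1664] [-5.7  0.8 21.3] 0.01982582749225706
325 top above tcp 0.0349 [ 0.5375 -0.1974  0.1958]
```

Blocked at mouth depth with the force rising, so hole 4 is too small. On to hole 3.

Request:
step_arm([
  [[0,0,-0.3,0,0,0,0.1],[0,-0.01,-0.65,0,0,0,0.1],[0.1,-0.03,-0.75,0,0,0,0.1],[0.6,-0.03,-0.75,0,0,0,0.1],[1.1,-0.03,-0.75,0,0,0,0.1],[1.25,-0.03,-0.7,0,0,0,0.1],[1.25,-0.03,-0.65,0,0,0,0.1],[1.25,-0.03,-0.65,0,0,0,0.1]],
])

```text
clock: 11.5
tcp_pos: [0.5338, -0.1494, 0.1909]
tool_rot: [[0.001, 1.0, -0.0], [1.0, -0.001, -0.0], [-0.0, -0.0, -1.0]]
ft_force: [-0.6, 0.4, 0.5]
width: 0.0195
grip_force: 15.0
```

```bash
python3 dz.py; python3 -c "
import cv2
a=cv2.imread('pics/last.png')[120:370,200:450]; cv2.imwrite('pics/w5c.png',cv2.resize(a,(600,600),interpolation=cv2.INTER_CUBIC))"
```

```text
11.5 [ 0.5338 -0.1494  0.1909] [-0.6  0.4  0.5] 0.01948754907158527
320 top above tcp 0.0346 [ 0.5356 -0.1473  0.2199]
```

View pics/w5c.png

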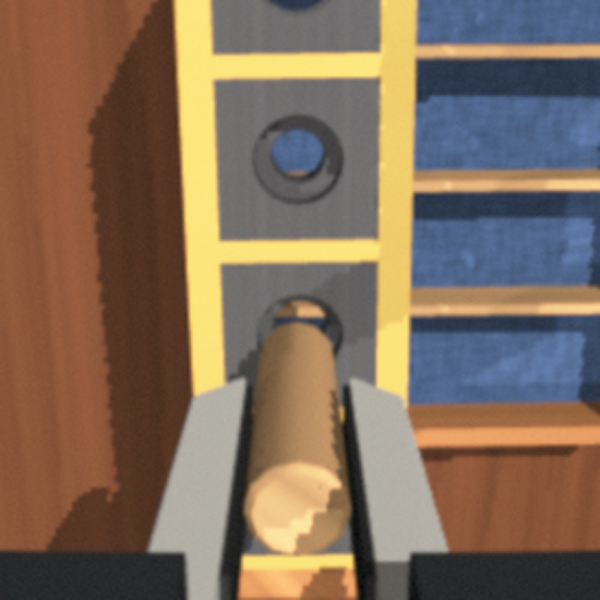

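Hole 3's mouth spans 257 to 344 and the dowel foot is centred near 298, so I nudge +0.6 mm in x and lower.

Request:
step_arm([
  [[0,0.015,0.1,0,0,0,0.1],[0,0.015,0.2,0,0,0,0.1],[0,0.015,0.3,0,0,0,0.1],[0,0.015,0.4,0,0,0,0.1],[0,0.015,0.5,0,0,0,0.1],[0,0.015,0.58,0,0,0,0.1],[0,0.015,0.64,0,0,0,0.1],[0,0.015,0.64,0,0,0,0.1]],
])

```text
clock: 12.55
tcp_pos: [0.535, -0.1492, 0.1662]
tool_rot: [[0.001, 1.0, 0.001], [1.0, -0.001, -0.0], [-0.0, 0.001, -1.0]]
ft_force: [-3.3, -1.0, 13.1]
width: 0.02
grip_force: 15.0
```

```bash
python3 dz.py
```

```text
12.55 [ 0.535  -0.1492  0.1662] [-3.3 -1.  13.1] 0.01997405863401596
372 top above tcp 0.0358 [ 0.5368 -0.1467  0.1951]
```

Same stop height and force, so hole 3 is too small as well. On to hole 2.

Request:
step_arm([
  [[0,0,-0.3,0,0,0,0.1],[0,-0.01,-0.65,0,0,0,0.1],[0.1,-0.02,-0.75,0,0,0,0.1],[0.6,-0.02,-0.75,0,0,0,0.1],[1.1,-0.02,-0.75,0,0,0,0.1],[1.25,-0.02,-0.65,0,0,0,0.1],[1.25,-0.02,-0.6,0,0,0,0.1],[1.25,-0.02,-0.6,0,0,0,0.1]],
])

```text
clock: 13.6
tcp_pos: [0.5337, -0.0994, 0.1893]
tool_rot: [[0.001, 1.0, -0.0], [1.0, -0.001, -0.0], [-0.0, -0.0, -1.0]]
ft_force: [-0.9, -0.1, -0.3]
width: 0.0197
grip_force: 15.0
```

```bash
python3 dz.py; python3 -c "
import cv2
a=cv2.imread('pics/last.png')[120:370,200:450]; cv2.imwrite('pics/w6c.png',cv2.resize(a,(600,600),interpolation=cv2.INTER_CUBIC))"
```

```text
13.6 [ 0.5337 -0.0994  0.1893] [-0.9 -0.1 -0.3] 0.01974789022921753
362 top above tcp 0.0357 [ 0.5354 -0.0969  0.2186]
```

View pics/w6c.png

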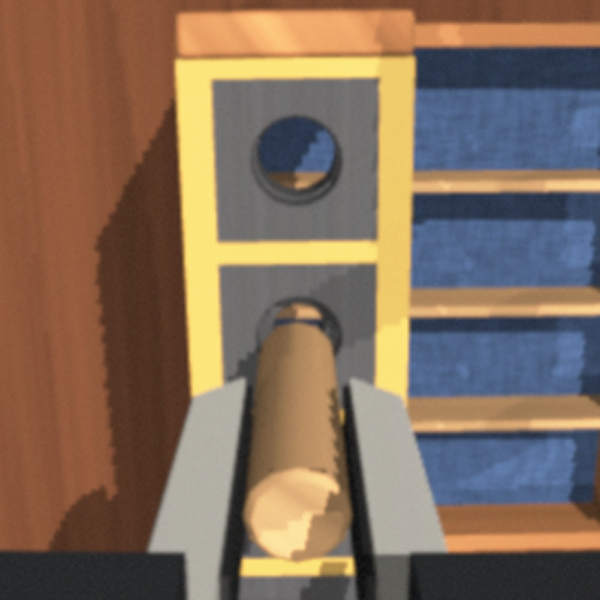

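Hole 1, at (297,158) in the crop, looks wider than the rest. I still try hole 2 in turn, since its mouth is at 256 to 343 and the foot is centred.

Request:
step_arm([
  [[0,0.01,0.1,0,0,0,0.1],[0,0.01,0.2,0,0,0,0.1],[0,0.01,0.3,0,0,0,0.1],[0,0.01,0.4,0,0,0,0.1],[0,0.01,0.5,0,0,0,0.1],[0,0.01,0.58,0,0,0,0.1],[0,0.01,0.62,0,0,0,0.1],[0,0.01,0.62,0,0,0,0.1]],
])

```text
clock: 14.65
tcp_pos: [0.5345, -0.0991, 0.1654]
tool_rot: [[0.001, 1.0, 0.001], [1.0, -0.001, 0.0], [0.0, 0.001, -1.0]]
ft_force: [-5.6, -0.5, 15.8]
width: 0.0197
grip_force: 15.0
```

```bash
python3 dz.py
```

```text
14.65 [ 0.5345 -0.0991  0.1654] [-5.6 -0.5 15.8] 0.019683707022563453
393 top above tcp 0.0367 [ 0.5362 -0.0965  0.1955]
```

Hole 2 is blocked too. On to hole 1.

Request:
step_arm([
  [[0,0,-0.3,0,0,0,0.1],[0,-0.01,-0.65,0,0,0,0.1],[0.1,-0.02,-0.75,0,0,0,0.1],[0.6,-0.02,-0.75,0,0,0,0.1],[1.1,-0.02,-0.75,0,0,0,0.1],[1.25,-0.02,-0.65,0,0,0,0.1],[1.25,-0.02,-0.6,0,0,0,0.1],[1.25,-0.02,-0.6,0,0,0,0.1]],
])

```text
clock: 15.7
tcp_pos: [0.5332, -0.0494, 0.1885]
tool_rot: [[0.001, 1.0, -0.0], [1.0, -0.001, -0.0], [-0.0, -0.0, -1.0]]
ft_force: [-0.4, -1.1, -0.6]
width: 0.0198
grip_force: 15.0
```

Request:
step_arm([
  [[0,0.01,0.1,0,0,0,0.1],[0,0.01,0.2,0,0,0,0.1],[0,0.01,0.3,0,0,0,0.1],[0,0.01,0.4,0,0,0,0.1],[0,0.01,0.5,0,0,0,0.1],[0,0.01,0.58,0,0,0,0.1],[0,0.01,0.62,0,0,0,0.1],[0,0.01,0.62,0,0,0,0.1]],
])

```text
clock: 16.7
tcp_pos: [0.5338, -0.0488, 0.1638]
tool_rot: [[0.0, 1.0, -0.0], [1.0, -0.0, -0.0], [-0.0, -0.0, -1.0]]
ft_force: [-0.1, -0.3, 0.4]
width: 0.0199
grip_force: 15.0
```

```bash
python3 dz.py
```

```text
16.7 [ 0.5338 -0.0488  0.1638] [-0.1 -0.3  0.4] 0.019928820774063882
404 top above tcp 0.0365 [ 0.5355 -0.0461  0.1932]
```

No resistance at the same depth, so hole 1 passes. I lower it further.

Request:
step_arm([
  [[0,0,0.08,0,0,0,0.1],[0,0,0.16,0,0,0,0.1],[0,0,0.24,0,0,0,0.1],[0,0,0.32,0,0,0,0.1],[0,0,0.4,0,0,0,0.1],[0,0,0.48,0,0,0,0.1],[0,0,0.5,0,0,0,0.1],[0,0,0.5,0,0,0,0.1]],
])

```text
clock: 17.75
tcp_pos: [0.5338, -0.0486, 0.1438]
tool_rot: [[0.0, 1.0, -0.0], [1.0, -0.0, -0.0], [-0.0, -0.0, -1.0]]
ft_force: [-0.6, -1.4, -1.4]
width: 0.0198
grip_force: 15.0
```

Clean pass, with the foot now below the bridge. Release and wait.

Request:
step_arm([
  [[0,0,0,0,0,0,0.45],[0,0,0,0,0,0,0.45],[0,0,0,0,0,0,0.45],[0,0,0,0,0,0,0.45],[0,0,0,0,0,0,0.45],[0,0,0,0,0,0,0.45],[0,0,-0.5,0,0,0,0.45],[0,0,-1.5,0,0,0,0.45]],
])

```text
clock: 18.75
tcp_pos: [0.5329, -0.0487, 0.2036]
tool_rot: [[0.0, 1.0, -0.003], [1.0, -0.0, -0.001], [-0.001, -0.003, -1.0]]
ft_force: [0.0, 0.6, 0.8]
width: 0.0423
grip_force: 0.0
```

Request:
step_arm([
  [[0,0,-1,0,0,0,0.45],[-0.7,0,-1.5,0,0,0,0.45],[-1.5,0,-1.5,0,0,0,0.45],[-2.2,0,-1.5,0,0,0,0.45],[-2.5,0,-1.5,0,0,0,0.45],[-2.5,0,-1.5,0,0,0,0.45],[-2.5,0,-1.5,0,0,0,0.45],[-2.5,0,-1.5,0,0,0,0.45]],
])

```text
clock: 19.75
tcp_pos: [0.534, -0.1476, 0.2638]
tool_rot: [[-0.001, 1.0, -0.0], [1.0, 0.001, 0.0], [0.0, -0.0, -1.0]]
ft_force: [0.9, -0.1, -0.7]
width: 0.0424
grip_force: 0.0
```

```bash
python3 look.py w7 dowel; python3 - <<'E'
from h import *
im,d=camera("side"); cv2.imwrite("pics/side9.png",im[:,:,::-1]); ci=camera_info("side")
for r in landmark_of("side","dowel")[:8]:
    X=world(ci,r["at"]); print(round(r["p"],2),X.round(3),pix(ci,X)[0].round())
a=cv2.imread("pics/w7.png"); b=cv2.resize(im[180:420,220:460,::-1],(320,320))
cv2.imwrite("pics/fin.png",cv2.hconcat([cv2.copyMakeBorder(cv2.resize(a,(440,330)),0,0,0,0,0),cv2.copyMakeBorder(b,0,10,0,0,0)]))
E
```

```text
19.8 [ 0.534  -0.1477  0.2638] [[-0.0009576869477563559, 0.9999995372541818, -9.125312352418039e-05], [0.9999995220666908, 0.000957704877342826, 0.00019664119123028004], [0.0001967284937968621, -9.106475920898356e-05, -0.9999999765025546]] [-0.4798  0.2105  0.7468  1.8417 -0.1564  1.1491  0.3214] 0.04255921578849493 0.0 [-0.0514 -0.0022  0.5258]
dowel 0.95 [ 0.5359 -0.0287  0.0152] [324.  97.]
0.92 [ 0.455  0.401 -0.001] [298. 413.]
0.83 [0.447 0.31  0.001] [323. 381.]
0.82 [0.625 0.343 0.003] [239. 361.]
0.77 [0.63  0.285 0.004] [252. 342.]
0.49 [ 0.537 -0.099  0.132] [364. 217.]
```

View pics/fin.png

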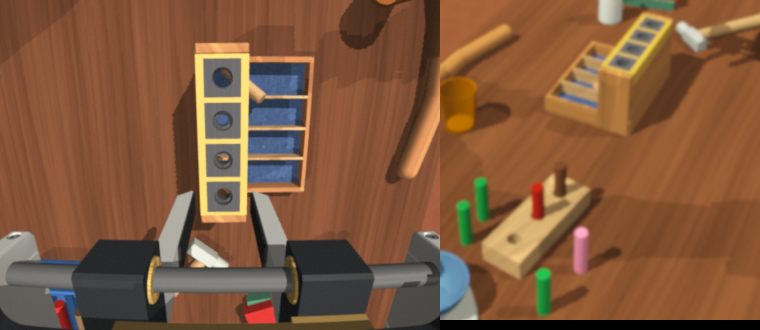

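The last picture shows the pale dowel lying in the tray's first lane at (257,92). Red and walnut are still in the stand, the look-alikes are in place, and the gripper is clear.

```bash
python3 -c "
from rig import *
print(job_done())"
```

```text
the job is handed in; nothing more can be done
None
```

The pale beech dowel goes through hole 1: holes 4, 3 and 2 each stopped it, hole 1 let it drop into the catch tray, nothing else was moved, and I handed the job in at about 20 s.

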